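# Sort the drilling counter: inserts, slugs and bevel tool

### The job

Clear the drilling counter by sorting the loose parts: stand both purple finger inserts upright in the square plywood tray, lay each tan thumb slug in its own groove of the V cradle, centred across both saddles so that it cannot roll, and lay the steel bevel tool flat in the middle part of the long steel tray. Do not disturb the slide gauge or the roll of tape.

Things in the scene. Friction and masses are not known exactly. Their poses are not given: they have to be found in the camera images.
- insert_a_mid (a point): Finger insert (one of two): purple acrylic tube with a dark bore, 25 mm across, 40 mm tall, standing on its end. Both inserts are alike. The point is its centre, 20 mm above its underside; z runs along the tube.
- insert_b_mid (a point): Finger insert (the other): purple acrylic tube with a dark bore, 25 mm across, 40 mm tall, standing on its end. Both inserts are alike. The point is its centre, 20 mm above its underside; z runs along the tube.
- slug_a_mid (a point): Thumb slug (one of two): plain solid tan urethane cylinder, 34 mm across, 84 mm long, lying on its side, free to roll. Both slugs are alike. The point is its centre, 17 mm above the counter; x runs along the cylinder's axis.
- slug_b_mid (a point): Thumb slug (the other): plain solid tan urethane cylinder, 34 mm across, 84 mm long, lying on its side, free to roll. Both slugs are alike. The point is its centre, 17 mm above the counter; x runs along the cylinder's axis.
- bevel_mid (a point): Polished steel bevel tool lying flat, 116 mm long: a square handle 20 by 20 mm and 80 mm long (its middle 18 mm behind this point, its front end 22 mm ahead), then a thin neck and a conical cutter head. The point is the middle of the tool's length, 10 mm above its underside; x runs along the tool to the cutter head, so the fingers can close on the handle here, across x. Weighs about 200 g.
- cradle: Slug cradle, fixed: black base plate 84 (x) by 140 (y) by 6 mm with two pairs of aluminium V saddles. Origin at the centre of its underside, z up. Two 90 degree grooves run along x, at y = +40 and y = -40 mm. Each groove is two saddles 8 mm thick centred at x = +26 and -26 mm; between them is a clear gap of 44 mm for the fingers. V bottoms 18 mm, V tops about 38 mm above the counter, V mouth 40 mm wide; a seated slug's centre is 42 mm above the counter.
- square_tray: Insert tray, fixed: square open plywood tray, 132 by 132 mm outside, walls 4 mm thick and 16 mm high in all, floor about 4 mm thick. Origin at the centre of its underside; x and y along its sides, z up.
- long_tray: Tool tray, fixed: long open dark steel tray, 168 mm (x) by 94 mm (y) outside, walls 4 mm thick and 14 mm high in all, floor about 4 mm thick. Origin at the centre of its underside, z up.
- gauge: Bystander, loose: aluminium slide gauge with a steel sliding jaw (which does not move), 240 mm long along y, 22 mm wide with jaws reaching to +50 mm in x, up to 22 mm high. Origin at the middle of the bar's underside.
- tape: Bystander, loose: white roll of tape lying flat, 68 mm across, 22 mm high. Origin at the centre of its underside.

How it is judged:
At the end, for the whole second after the job is handed in: Inserts stand (within 0.15 rad) on the square tray's floor; each slug seated in its own groove (8 mm across, 15 mm along, 5 mm in height, 0.15 rad); bevel tool flat (0.12 rad) on the long tray's floor, within 35 mm of its centre lengthwise, 38 mm crosswise; all at rest (20 mm/s) (x of insert_a_mid in the frame of square_tray between -0.056 and 0.056 m and y of insert_a_mid in the frame of square_tray between -0.056 and 0.056 m and z of insert_a_mid in the frame of square_tray between 0.018 and 0.03 m and angle between each of insert_a_mid, insert_b_mid's own z axis and vertical below 0.15 rad and x of insert_b_mid in the frame of square_tray between -0.056 and 0.056 m and y of insert_b_mid in the frame of square_tray between -0.056 and 0.056 m and z of insert_b_mid in the frame of square_tray between 0.018 and 0.03 m and x of slug_a_mid in the frame of cradle between -0.015 and 0.015 m and z of slug_a_mid in the frame of cradle between 0.037 and 0.047 m and (y of slug_a_mid in the frame of cradle between -0.048 and -0.032 m or y of slug_a_mid in the frame of cradle between 0.032 and 0.048 m) and angle between the x axis of each of slug_a_mid, slug_b_mid and the x axis of cradle, either way round below 0.15 rad and x of slug_b_mid in the frame of cradle between -0.015 and 0.015 m and z of slug_b_mid in the frame of cradle between 0.037 and 0.047 m and (y of slug_b_mid in the frame of cradle between -0.048 and -0.032 m or y of slug_b_mid in the frame of cradle between 0.032 and 0.048 m) and x of bevel_mid in the frame of long_tray between -0.035 and 0.035 m and y of bevel_mid in the frame of long_tray between -0.038 and 0.038 m and z of bevel_mid in the frame of long_tray between 0.01 and 0.02 m and angle between bevel_mid's own x axis and vertical between 1.45 and 1.69 rad and linear speed of each of insert_a, slug_a, bevel, slug_b, insert_b below 0.02 m/s); the robot touches nothing.
It fails at once if the slide gauge is shifted more than 20 mm (distance of gauge from where it was at the start of the episode above 0.02 m).
It fails at once if the roll of tape is shifted more than 20 mm (distance of tape from where it was at the start of the episode above 0.02 m).
It also fails if it takes over 106 s, if anything falls off the work surface, if the arm or the gripper's body presses on something with over 40 N, if the wrist force passes 120 N, or if a joint passes its speed limit or range.

### The arm

A 7-joint arm with a two-finger parallel gripper is mounted at the origin on the work surface. World frame = base frame: x ahead of the robot, y to its left, z up, the work surface at z = 0. Lengths are in m, angles in rad, forces in N, time in s.
With the tool pointing down it reaches from about 0.4 to 0.875 m from the base axis. Payload 4.4 kg.
Tool frame: the origin (TCP) lies at the very end of the fingers, on their centre line; the grasp point (between the pads) lies 19 mm behind it; z points along the fingers, y is the line along which they close (so a half turn about z gives the same grasp; the last joint's range is limited). The gripper opens to 85 mm and grips with 20 to 120 N. Pads are 22 mm wide; open, the fingers measure 114 mm over their backs; the gripper's body (76 mm by 85 mm) begins 54 mm behind the grasp point. The pads swing forward as they close: fully open they stand 13 mm farther back than shut.
Start: joints at [-1.284, 0.628, 0.038, 1.517, -0.027, 0.996, -0.02], TCP at [0.225, 0.61, 0.231] pointing down, gripper open.
Joint ranges: [-3.06, 3.06], [-0.37, 2.12], [-1.25, 1.32], [0.18, 2.47], [-1.1, 4.24], [0.23, 1.98], [-2.94, 2.94]. Speed limits (rad/s): [2.57, 2.57, 3.14, 3.14, 3.14, 3.14, 3.14].

### API

Orientations are given as [roll, pitch, yaw] about the fixed x, y, z axes, in that order (R = Rz(yaw) Ry(pitch) Rx(roll)).
In Python, from rig import env, optics gives the robot as it stands.
- The arm moves only by the tool play_rows, never from a script. Its argument "motion" is a list that holds one entry, the list of rows, each a list of 5 numbers: the shift along the tool's x, y, z in cm, then the turn about the tool's z in rad, then the finger opening in cm, from 0 to 8.54. A call has 1 to 12 rows; each row is the pose to reach, as a shift and turn from the pose commanded when the call began, along the tool's axes at that moment; what a row does not reach only later rows make up. A row lasts 1/10 s, in which the tool goes at most 50 mm and 8.59 degrees, less where a joint would pass 70% of its speed; a pose out of reach is approached as far as the arm can. A call with a gripper value outside its range is refused whole. The fingers move at their own pace and stop on an object; the grip force is fixed at half the most. Time passes only in rows, so rows that repeat a pose let the fingers close. It gives the time, the measured TCP pose, the force, the opening and the grip force at its end, in the units of the state.
- env.get_obs(): the state, without advancing time (a new reading comes with each control period).
- optics.grab_frame(name): name is "scene" or "top" or "wrist"; returns (picture, depth): 420x560x3 uint8, red, green, blue; 420x560 float32, m along the optical axis (not along the pixel's ray), 0 where there is no reading.
- optics.calibration(name): a dict with "mtx" (3x3 intrinsics, pixels), "camera_from_world" (4x4, takes a point from world to camera coordinates). Camera axes: x right, y down, z forward; pixel columns grow to the right and rows downward; lengths in m; the calibration is good to about 2 mm. A picture is of the moment at which its call begins: read the wrist's pose just before it. calibration takes no time and is no camera call; for the wrist camera it gives the pose at the moment of the call.
- env.hand_in(): hands the job in; it is judged then, once.
Trained networks look in the newest picture that a camera, given by its name, has taken for a name from the list of things; names that differ only in an ending like _2 or _b are one class to them, and where a whole thing is asked for, a point or a joint stands for the part that bears it (a point fixed in the world has none). Each returns a list of dicts, best first, with "score" (0 to 1); they miss things now and then, are a little off and sometimes report something else, mostly with a low value. They report only what shows in the picture. A call takes as long as a camera call.
- optics.recognise(camera, thing): "location" ([x, y, z] in m, in world coordinates, good to about 4 mm: the middle of the surface that is visible of it).
The state is a dict: "t": time; "joints": joint angles; "joint_vel": joint speeds; "effort": joint torques, N m; "eef_pos": TCP position; "tool_rot": TCP orientation; "ft_force": force on the tool from outside, world axes, zero at the start; "torque": the same for the moment, N m; "grip_width": finger opening in m; "finger_force": force on a finger pad.
Only numpy, scipy, OpenCV 4.12 (cv2) and the standard library are available. Lean on these libraries where they do the work, as an engineer would, in place of code of your own. Each camera call takes 0.05 s, during which the arm holds its last target. There are 200 camera calls.

## Working session

There is one attempt and no reset: what is moved stays moved. The work goes in short steps, Python scripts to look and compute and a tool call to move; the robot and the scene stay as the last step left them, time stands still between calls to the robot, and variables do not carry over. Pictures are saved under pics/ and viewed, at most 14 in all, crops included, and the job is handed in when it is done.

Besides the shell and the picture viewer there is one more tool, called by a JSON object that holds its "fn" and its "kwargs". play_rows: Moves the arm, as the interface text tells. Its arguments: {"type":"object","properties":{"motion":{"type":"array","items":{"type":"array","items":{"type":"array","items":{"type":"number"}}}}},"required":["motion"]}

```bash
mkdir -p pics; ls
python3 - <<'E'
from rig import env, optics
import cv2, numpy as np
o=env.get_obs(); print(o['t'],o['eef_pos'],o['tool_rot'],o['grip_width'])
for c in ['top','scene']:
    p,d=optics.grab_frame(c); cv2.imwrite(f'pics/{c}0.png',p[:,:,::-1])
    k=optics.calibration(c); print(c,np.round(k['camera_from_world'],3).tolist(),np.round(k['mtx'],1).tolist())
for n in ['insert_a_mid','slug_a_mid','bevel_mid','cradle','square_tray','long_tray','gauge','tape']:
    for r in optics.recognise('top',n)[:3]: print(n,round(r['score'],2),np.round(r['location'],3))
E
```

```text
pics
0.0 [0.22434541 0.60939669 0.23038777] [-3.13970776e+00  1.44581045e-05  2.78875496e+00] 0.08540790275336202
top [[-0.007, -1.0, 0.016, -0.003], [-0.993, 0.006, -0.117, 0.614], [0.117, -0.017, -0.993, 1.395], [0.0, 0.0, 0.0, 1.0]] [[527.3, 0.0, 268.7], [0.0, 527.3, 211.4], [0.0, 0.0, 1.0]]
scene [[-0.672, 0.74, -0.015, 0.42], [0.588, 0.522, -0.617, -0.348], [-0.45, -0.424, -0.786, 1.285], [0.0, 0.0, 0.0, 1.0]] [[444.1, 0.0, 274.4], [0.0, 444.1, 210.3], [0.0, 0.0, 1.0]]
insert_a_mid 0.56 [ 0.447 -0.012  0.038]
slug_a_mid 0.64 [0.619 0.236 0.03 ]
bevel_mid 0.64 [ 0.652 -0.216  0.019]
cradle 0.69 [ 0.652 -0.02   0.008]
square_tray 0.9 [0.448 0.319 0.005]
gauge 0.64 [0.787 0.05  0.008]
gauge 0.22 [ 0.454 -0.145  0.037]
tape 0.57 [ 0.77  -0.191  0.025]
```

View pics/top0.png

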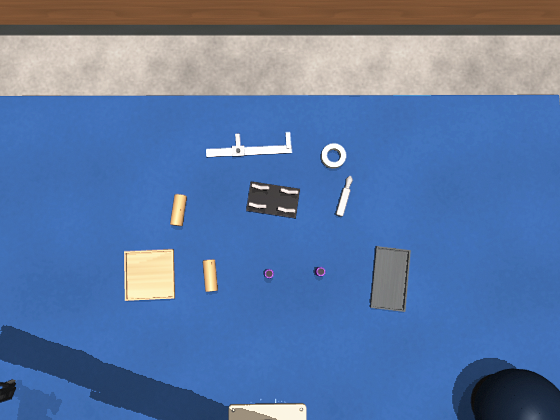

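View pics/scene0.png

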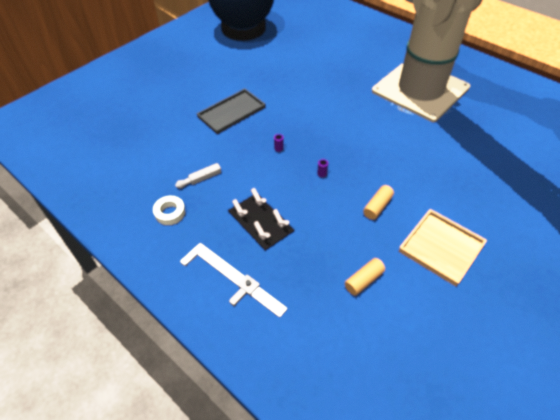

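```bash
cat > h.py <<'E'
from rig import env, optics
import cv2, numpy as np
def cloud(c):
    k=optics.calibration(c); p,d=optics.grab_frame(c)
    v,u=np.mgrid[:420,:560]; K=k['mtx']
    P=np.stack([(u-K[0,2])/K[0,0]*d,(v-K[1,2])/K[1,1]*d,d],-1)
    T=np.linalg.inv(k['camera_from_world']); return p,d,P@T[:3,:3].T+T[:3,3]
E
python3 - <<'E'
from h import *
p,d,W=cloud('top')
hsv=cv2.cvtColor(p,cv2.COLOR_RGB2HSV)
blue=(hsv[...,0]>100)&(hsv[...,0]<125)&(hsv[...,1]>150)&(hsv[...,2]>60)
B=dict(gauge=(200,128,298,162),tape=(316,138,352,172),cradle=(242,176,304,222),bevel=(332,172,358,220),slugA=(166,190,192,230),slugB=(198,255,222,296),insL=(260,264,278,282),insR=(311,262,330,280),sq=(118,244,180,306),lt=(365,242,414,314))
for n,(a,b,c,e) in B.items():
    m=~blue[b:e,a:c]&(d[b:e,a:c]>0); Q=W[b:e,a:c][m]
    r=cv2.minAreaRect((Q[:,:2]*1000).astype(np.float32))
    print(n,m.sum(),'c',np.round(r[0],1),'size',np.round(r[1],1),'ang',round(r[2],1),'z',np.round(np.percentile(Q[:,2],[5,50,95]),3),'mean',np.round(Q.mean(0),4))
E
```

```text
gauge 959 c [809.5  46.7] size [ 69.1 242.7] ang 2.7 z [-0.002  0.006  0.016] mean [0.7955 0.0415 0.0061]
tape 432 c [ 776.4 -190.4] size [73.1 74. ] ang 25.2 z [-0.002  0.019  0.026] mean [ 0.7725 -0.1893  0.0159]
cradle 1516 c [651.7 -19.1] size [141.8  87.1] ang 81.7 z [0.001 0.007 0.032] mean [ 0.6502 -0.0189  0.0091]
bevel 324 c [ 661.6 -220.7] size [ 25.3 123.5] ang 72.3 z [-0.001  0.017  0.023] mean [ 0.6549 -0.2169  0.0154]
slugA 425 c [624.5 242.9] size [39.8 90.6] ang 82.7 z [0.002 0.029 0.036] mean [0.6214 0.2392 0.027 ]
slugB 433 c [443.5 154.4] size [88.2 37.2] ang 5.4 z [0.001 0.03  0.037] mean [0.4435 0.1519 0.0271]
insL 77 c [447.5  -7.6] size [25.6 26.1] ang 74.5 z [-0.     0.039  0.044] mean [ 0.4472 -0.0065  0.0333]
insR 90 c [ 452.6 -147.3] size [29.6 26.9] ang 77.5 z [-0.001  0.038  0.045] mean [ 0.4516 -0.1443  0.0313]
sq 2555 c [447.1 321.2] size [137.6 138.9] ang 2.2 z [-0.001  0.005  0.017] mean [0.4466 0.32   0.0054]
lt 2246 c [ 430.4 -341.1] size [101.7 172. ] ang 82.4 z [-0.001  0.004  0.015] mean [ 0.4301 -0.3397  0.0051]
```

```bash
cat >> h.py <<'E'
def to(x,y,z,yaw_deg):  # mm, deg -> tool-frame row from the present pose
    o=env.get_obs(); e=np.array(o['eef_pos'])*1000; w=o['tool_rot'][2]
    D=np.array([x,y,z])-e; c,s=np.cos(w),np.sin(w)
    t=(np.radians(yaw_deg)-w+np.pi)%(2*np.pi)-np.pi
    print(f"t {o['t']:.1f} now {np.round(e,1)} yaw {np.degrees(w):.1f} | row",np.round([(c*D[0]+s*D[1])/10,(s*D[0]-c*D[1])/10,-D[2]/10,-t],3),'joints',np.round(o['joints'],2))
E
python3 - <<'E'
from h import *
to(623,241,110,172)
p,d,W=cloud('top')
print(np.linalg.inv(optics.calibration('top')['camera_from_world'])[:3,3])
for n,(a,b,c,e),h in [('slugA',(166,190,192,230),.026),('slugB',(198,255,222,296),.026),('bevel',(332,172,358,220),.013),('insL',(260,264,278,282),.03),('insR',(311,262,330,280),.03)]:
    Q=W[b:e,a:c].reshape(-1,3); Q=Q[Q[:,2]>h]; m=Q[:,:2].mean(0); l,v=np.linalg.eigh(np.cov(Q[:,:2].T)); x=v[:,1]; s=(Q[:,:2]-m)@x
    print(n,m*1000,'ang',np.degrees(np.arctan2(x[1],x[0]))%180,'ends',s.min()*1000,s.max()*1000)
E
```

```text
t 0.6 now [224.6 610.  231.3] yaw 159.8 | row [-50.14  -20.857  12.131  -0.213] joints [-1.28  0.63  0.04  1.52 -0.03  1.   -0.02]
[0.44632463 0.01635358 1.45697013]
slugA [617.26772111 235.67724863] ang 43.899134286638144 ends -42.40705254980465 275.2520739489821
slugB [442.91706254 152.1077781 ] ang 6.897187745342109 ends -42.2179247118746 41.59882207582073
bevel [ 646.76067651 -209.72656786] ang 139.822803927676 ends -66.79016414427771 299.000166733027
insL [446.37362123  -5.5253345 ] ang 83.29976524952309 ends -12.055441035808336 21.723766521210674
insR [ 451.0796756  -138.94199184] ang 91.70330531015709 ends -15.622087124608383 155.3682902616309
```

{"fn": "play_rows", "kwargs": {"motion": [[[-50.1,-20.9,12.1,-0.21,8.5],[-50.1,-20.9,12.1,-0.21,8.5],[-50.1,-20.9,12.1,-0.21,8.5],[-50.1,-20.9,12.1,-0.21,8.5],[-50.1,-20.9,12.1,-0.21,8.5],[-50.1,-20.9,12.1,-0.21,8.5],[-50.1,-20.9,12.1,-0.21,8.5],[-50.1,-20.9,12.1,-0.21,8.5],[-50.1,-20.9,12.1,-0.21,8.5],[-50.1,-20.9,12.1,-0.21,8.5],[-50.1,-20.9,12.1,-0.21,8.5],[-50.1,-20.9,12.1,-0.21,8.5]]]}}

```text
t: 1.8
eef_pos: [0.6275, 0.2314, 0.1088]
tool_rot: [-3.136, 0.003, 2.989]
ft_force: [-0.9, -0.9, -0.1]
grip_width: 0.0852
finger_force: 0.0
```

Run:
```python
from h import *
p,d,W=cloud('wrist'); cv2.imwrite('pics/w1.png',p[:,:,::-1])
hsv=cv2.cvtColor(p,cv2.COLOR_RGB2HSV)
m=(hsv[...,0]>8)&(hsv[...,0]<22)&(hsv[...,1]>120)&(W[...,2]>.02)&(W[...,2]<.045)&(d>0)
n,L,s,c=cv2.connectedComponentsWithStats(m.astype(np.uint8))
for i in range(1,n):
    if s[i,4]>800:
        Q=W[L==i]; r=cv2.minAreaRect((Q[:,:2]*1000).astype(np.float32)); print(s[i],r,Q.mean(0),Q[:,2].max())
to(622,241,110,171.5)
```

```text
t 1.9 now [625.9 234.3 109.1] yaw 171.4 | row [ 0.483  0.609 -0.095 -0.003] joints [-0.37  0.79 -0.05  1.56  0.05  0.79  0.97]
```

View pics/w1.png

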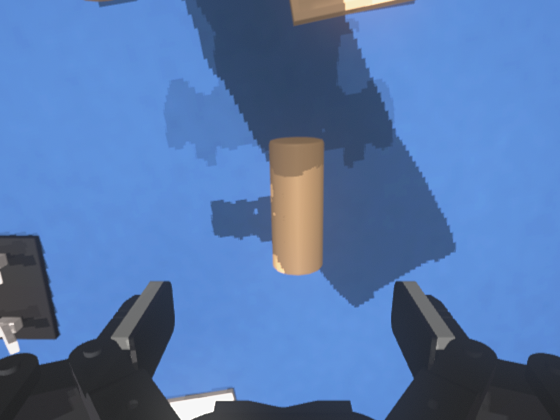

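Run:
```python
from h import *
p,d,W=cloud('wrist'); hsv=cv2.cvtColor(p,cv2.COLOR_RGB2HSV)
print(hsv[205,297],d[205,297],W[205,297],W[140:272:10,297].round(3).tolist()[::4])
m=(hsv[...,0]<30)&(W[...,2]>.022)&(W[...,2]<.05)
m[:120]=0;m[290:]=0; m[:,:240]=0;m[:,350:]=0
Q=W[m]; print(m.sum(),cv2.minAreaRect((Q[:,:2]*1000).astype(np.float32)),Q.mean(0),Q[:,2].max())
to(622,241,110,171.5)
```

```text
[ 15  98 209] 0.227321 [0.61540299 0.24287229 0.03255128] [[0.581, 0.249, -0.001], [0.6, 0.245, 0.032], [0.625, 0.242, 0.032], [0.651, 0.238, 0.033]]
6264 ((621.9171142578125, 239.21328735351562), (31.379600524902344, 82.76140594482422), 82.86486053466797) [0.61894317 0.23944752 0.02995063] 0.03454218813715365
t 1.9 now [623.7 237.9 109.5] yaw 171.6 | row [ 0.212  0.278 -0.046  0.001] joints [-0.38  0.79 -0.05  1.57  0.05  0.79  0.97]
```

{"fn": "play_rows", "kwargs": {"motion": [[[0,0,4,-0.02,8.5],[0,0,8,-0.02,8.5],[0,0,10.6,-0.02,8.5],[0,0,10.6,-0.02,8.5],[0,0,10.6,-0.02,8.5],[0,0,10.6,-0.02,2.5],[0,0,10.6,-0.02,2.5],[0,0,10.6,-0.02,2.5],[0,0,10.6,-0.02,2.5],[0,0,10.6,-0.02,2.5],[0,0,10.6,-0.02,2.5],[0,0,10.6,-0.02,2.5]]]}}

```text
t: 3.1
eef_pos: [0.6233, 0.2411, 0.0058]
tool_rot: [3.14, 0.002, 3.019]
ft_force: [-0.8, 0.4, 5.3]
grip_width: 0.0322
finger_force: 59.1
```

{"fn": "play_rows", "kwargs": {"motion": [[[0,0,-4,0,2.5],[0,0,-8,0,2.5],[-6.1,-21.5,-9,0.02,2.5],[-6.1,-21.5,-9,0.02,2.5],[-6.1,-21.5,-9,0.02,2.5],[-6.1,-21.5,-9,0.02,2.5],[-6.1,-21.5,-9,0.02,2.5],[-6.1,-21.5,-9,0.02,2.5],[-6.1,-21.5,-9,0.02,2.5],[-6.1,-21.5,-9,0.02,2.5]]]}}

```text
t: 4.1
eef_pos: [0.6564, 0.0223, 0.0943]
tool_rot: [3.14, -0.001, 3.001]
ft_force: [-0.5, 0.8, -0.2]
grip_width: 0.032
finger_force: 59.8
```

Run:
```python
from h import *
p,d,W=cloud('wrist'); cv2.imwrite('pics/w2.png',p[:,:,::-1])
to(656.8,20.6,31,171.7)
for n in ['cradle']:
    for r in optics.recognise('wrist',n)[:3]: print(n,round(r['score'],2),np.round(r['location'],3))
```

```text
t 4.2 now [656.4  22.5  94.3] yaw 172.0 | row [-6.700e-02 -1.830e-01  6.329e+00  5.000e-03] joints [-0.02  0.8  -0.09  1.61  0.09  0.74  1.28]
cradle 0.74 [ 0.638 -0.038  0.007]
cradle 0.7 [0.782 0.044 0.005]
cradle 0.34 [0.645 0.024 0.118]
```

View pics/w2.png

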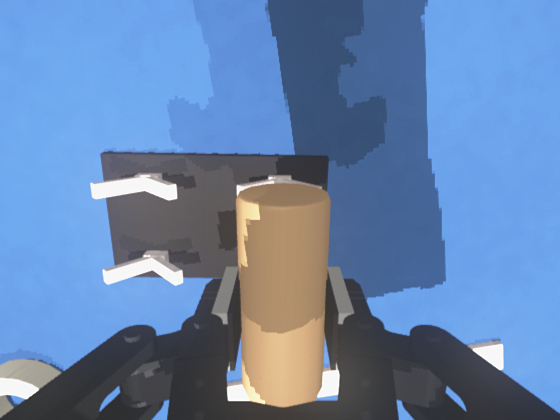

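Run:
```python
from h import *
k=optics.calibration('wrist'); K=k['mtx']; T=np.linalg.inv(k['camera_from_world'])
def pl(u,v,z):
    r=T[:3,:3]@np.linalg.inv(K)@[u,v,1]; return (T[:3,3]+r*(z-T[2,3])/r[2])*1000
A=pl(103,153,.006);B=pl(328,156,.006);C=pl(113,277,.006)
print(A,B,C,np.linalg.norm(A-B),np.linalg.norm(A-C))
v=(B-A)[:2]/np.linalg.norm(B-A); x=np.array([v[1],-v[0]]); c=(A+B)[:2]/2+42*x
print('c',c,'ang',np.degrees(np.arctan2(x[1],x[0])),c+40*v,c-40*v)
# V bottoms (right groove hidden): left groove at z .018
print(pl(146,178,.018),pl(152,255,.018))
```

```text
[600.15829955 -80.95107032   6.        ] [621.14968086  53.92705876   6.        ] [682.01071351 -97.84275309   6.        ] 136.50182340844538 83.57718957826651
c [652.15439862 -19.97080606] ang -8.846102719445534 [658.30563698  19.55339244] [646.00316027 -59.49500455]
[616.88415212 -54.25880253  18.        ] [665.31056166 -62.74690783  18.        ]
```

{"fn": "play_rows", "kwargs": {"motion": [[[-0.1,-0.15,2,0.01,2.5],[-0.1,-0.15,4,0.01,2.5],[-0.1,-0.15,5.5,0.01,2.5],[-0.1,-0.15,6.3,0.01,2.5],[-0.1,-0.15,6.3,0.01,2.5],[-0.1,-0.15,6.3,0.01,2.5],[-0.1,-0.15,6.3,0.01,2.5]]]}}

```text
t: 4.9
eef_pos: [0.6578, 0.019, 0.0315]
tool_rot: [3.141, 0.001, 2.989]
ft_force: [-0.2, 1.4, -0.4]
grip_width: 0.0325
finger_force: 59.8
```

{"fn": "play_rows", "kwargs": {"motion": [[[0,0,0.1,0,5],[0,0,0.1,0,5],[0,0,0.1,0,5],[0,0,0.1,0,5],[0,0,-3,0,5.5],[0,0,-7,0,6],[0,0,-8,0,8.5],[0,0,-8,0,8.5]]]}}

```text
t: 5.7
eef_pos: [0.6591, 0.0183, 0.1136]
tool_rot: [3.141, 0.004, 2.989]
ft_force: [-0.0, -0.6, 0.6]
grip_width: 0.0846
finger_force: 0.0
```

Run:
```python
from h import *
to(443,152.5,110,186.5)
for c in ['top','wrist']:
    p,d,W=cloud(c); cv2.imwrite(f'pics/{c}3.png',p[:,:,::-1])
    for r in optics.recognise(c,'slug_a_mid')[:3]: print(c,round(r['score'],2),np.round(r['location'],3))
```

```text
t 5.7 now [659.1  18.3 113.6] yaw 171.2 | row [23.404  9.972  0.362 -0.266] joints [-0.02  0.77 -0.09  1.59  0.09  0.77  1.27]
wrist 0.58 [0.652 0.023 0.056]
```

View pics/wrist3.png

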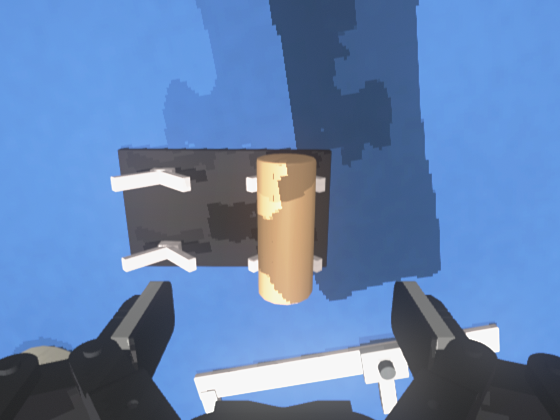

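{"fn": "play_rows", "kwargs": {"motion": [[[23.4,10,0.4,-0.27,8.5],[23.4,10,0.4,-0.27,8.5],[23.4,10,0.4,-0.27,8.5],[23.4,10,0.4,-0.27,8.5],[23.4,10,0.4,-0.27,8.5],[23.4,10,0.4,-0.27,8.5],[23.4,10,0.4,-0.27,8.5],[23.4,10,0.4,-0.27,8.5],[23.4,10,0.4,-0.27,8.5]]]}}

```text
t: 6.8
eef_pos: [0.4428, 0.1517, 0.107]
tool_rot: [-3.141, 0.001, -3.027]
ft_force: [0.5, -0.2, -0.0]
grip_width: 0.0853
finger_force: 0.0
```

Run:
```python
from h import *
to(443,152.5,5,186.5)
p,d,W=cloud('wrist'); hsv=cv2.cvtColor(p,cv2.COLOR_RGB2HSV)
m=(hsv[...,0]<30)&(W[...,2]>.022)&(W[...,2]<.05)
m[:100]=0;m[320:]=0; m[:,:200]=0;m[:,380:]=0
Q=W[m]; print(m.sum(),cv2.minAreaRect((Q[:,:2]*1000).astype(np.float32)),Q.mean(0))
to(443,152.5,5,186.5)
```

```text
t 6.8 now [442.8 151.7 107. ] yaw -173.4 | row [-2.8000e-02  7.4000e-02  1.0197e+01  1.0000e-03] joints [-0.31  0.58 -0.11  2.13  0.15  0.44  1.15]
6352 ((443.8238830566406, 150.72398376464844), (83.567138671875, 32.24394607543945), 4.966601371765137) [0.44079735 0.15048488 0.02985663]
t 6.8 now [442.6 151.7 107. ] yaw -173.4 | row [-4.5000e-02  7.4000e-02  1.0199e+01  1.0000e-03] joints [-0.31  0.58 -0.11  2.13  0.15  0.44  1.15]
```

{"fn": "play_rows", "kwargs": {"motion": [[[0,0,4,0.02,8.5],[0,0,8,0.02,8.5],[0,0,10.2,0.02,8.5],[0,0,10.2,0.02,8.5],[0,0,10.2,0.02,2.5],[0,0,10.2,0.02,2.5],[0,0,10.2,0.02,2.5],[0,0,10.2,0.02,2.5],[0,0,10.2,0.02,2.5],[0,0,10.2,0.02,2.5],[0,0,10.2,0.02,2.5]]]}}

```text
t: 7.95
eef_pos: [0.4421, 0.1528, 0.0062]
tool_rot: [-3.141, 0.002, -3.045]
ft_force: [0.3, -0.4, 6.8]
grip_width: 0.032
finger_force: 59.3
```

Run:
```python
from h import *
to(646,-59,110,171.4)
```

```text
t 8.0 now [442.1 152.8   6.2] yaw -174.4 | row [-18.243 -23.055 -10.375   0.247] joints [-0.27  0.79 -0.19  2.17  0.61  0.23  0.68]
```

{"fn": "play_rows", "kwargs": {"motion": [[[0,0,-4,0,2.5],[0,0,-8,0,2.5],[-18.2,-23,-10.4,0.25,2.5],[-18.2,-23,-10.4,0.25,2.5],[-18.2,-23,-10.4,0.25,2.5],[-18.2,-23,-10.4,0.25,2.5],[-18.2,-23,-10.4,0.25,2.5],[-18.2,-23,-10.4,0.25,2.5],[-18.2,-23,-10.4,0.25,2.5],[-18.2,-23,-10.4,0.25,2.5],[-18.2,-23,-10.4,0.25,2.5]]]}}

```text
t: 9.05
eef_pos: [0.6437, -0.0567, 0.1091]
tool_rot: [3.141, -0.002, 2.991]
ft_force: [-0.3, 0.8, -0.3]
grip_width: 0.0318
finger_force: 59.9
```

Run:
```python
from h import *
to(646.5,-59.5,31,171.2)
```

```text
t 9.1 now [643.7 -56.7 109.1] yaw 171.4 | row [-3.210e-01 -2.300e-01  7.811e+00  3.000e-03] joints [ 0.29  0.8  -0.42  1.62  0.41  0.81  1.12]
```

{"fn": "play_rows", "kwargs": {"motion": [[[0,-0.05,1,0,2.5],[0,-0.05,4,0,2.5],[0,-0.05,6.5,0,2.5],[0,-0.05,7.75,0,2.5],[0,-0.05,7.75,0,2.5],[0,-0.05,7.75,0,2.5],[0,-0.05,7.75,0,2.5],[0,-0.05,7.75,0,2.5]]]}}

```text
t: 9.85
eef_pos: [0.6449, -0.0585, 0.0319]
tool_rot: [3.141, 0.0, 2.989]
ft_force: [0.3, -1.0, -0.7]
grip_width: 0.0321
finger_force: 61.5
```

{"fn": "play_rows", "kwargs": {"motion": [[[0,0,0.1,0,5],[0,0,0.1,0,5],[0,0,0.1,0,5],[0,0,0.1,0,5],[0,0,-3,0,5.5],[0,0,-7,0,6],[0,0,-8,0,8.5],[0,0,-8,0,8.5]]]}}

```text
t: 10.65
eef_pos: [0.6464, -0.059, 0.1141]
tool_rot: [3.141, 0.004, 2.988]
ft_force: [-0.1, -0.3, 1.0]
grip_width: 0.0847
finger_force: 0.0
```

Run:
```python
from h import *
to(655,-219,110,162)
```

```text
t 10.7 now [646.4 -59.  114.1] yaw 171.2 | row [ -3.292 -15.677   0.405   0.161] joints [ 0.29  0.79 -0.42  1.62  0.41  0.82  1.12]
```

{"fn": "play_rows", "kwargs": {"motion": [[[-3.3,-15.7,0.4,0.16,8.5],[-3.3,-15.7,0.4,0.16,8.5],[-3.3,-15.7,0.4,0.16,8.5],[-3.3,-15.7,0.4,0.16,8.5],[-3.3,-15.7,0.4,0.16,8.5],[-3.3,-15.7,0.4,0.16,8.5],[-3.3,-15.7,0.4,0.16,8.5]]]}}

```text
t: 11.35
eef_pos: [0.6536, -0.2159, 0.1073]
tool_rot: [3.14, -0.001, 2.832]
ft_force: [0.4, 0.2, 0.4]
grip_width: 0.0851
finger_force: 0.0
```

Run:
```python
from h import *
p,d,W=cloud('wrist'); cv2.imwrite('pics/w4.png',p[:,:,::-1])
hsv=cv2.cvtColor(p,cv2.COLOR_RGB2HSV)
m=(hsv[...,1]<110)&(W[...,2]>.008)&(W[...,2]<.03); m[:80]=0;m[300:]=0; m[:,:180]=0;m[:,400:]=0
n,L,s,c=cv2.connectedComponentsWithStats(m.astype(np.uint8)); i=1+s[1:,4].argmax()
Q=W[L==i]; print(s[i],cv2.minAreaRect((Q[:,:2]*1000).astype(np.float32)),Q.mean(0))
to(655,-219,5,162)
```

```text
[ 264  137   32  163 4536] ((659.5485229492188, -220.5237274169922), (19.65406608581543, 113.4759292602539), 72.85124206542969) [ 0.65107372 -0.21777793  0.01771758]
t 11.4 now [ 653.7 -216.1  107.5] yaw 162.3 | row [-2.0700e-01 -2.3600e-01  1.0254e+01  5.0000e-03] joints [ 0.5   0.85 -0.4   1.49  0.38  0.88  1.24]
```

View pics/w4.png

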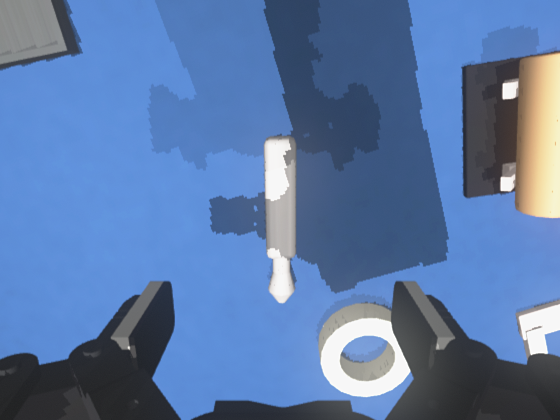

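{"fn": "play_rows", "kwargs": {"motion": [[[-0.1,0,4,-0.01,8.5],[-0.1,0,8,-0.01,8.5],[-0.1,0,10.2,-0.01,8.5],[-0.1,0,10.2,-0.01,8.5],[-0.1,0,10.2,-0.01,1],[-0.1,0,10.2,-0.01,1],[-0.1,0,10.2,-0.01,1],[-0.1,0,10.2,-0.01,1],[-0.1,0,10.2,-0.01,1],[-0.1,0,10.2,-0.01,1],[-0.1,0,10.2,-0.01,1]]]}}

```text
t: 12.5
eef_pos: [0.6554, -0.2197, 0.0073]
tool_rot: [3.141, 0.002, 2.839]
ft_force: [-1.3, 0.5, 6.6]
grip_width: 0.0182
finger_force: 61.1
```

Run:
```python
from h import *
to(430,-340.5,100,172.3)
```

```text
t 12.5 now [ 655.4 -219.7    7.3] yaw 162.6 | row [ 17.908 -18.255  -9.275  -0.169] joints [ 0.47  0.98 -0.35  1.52  0.44  0.72  1.2 ]
```

{"fn": "play_rows", "kwargs": {"motion": [[[0,0,-4,0,1],[0,0,-8,0,1],[17.9,-18.3,-9.3,-0.17,1],[17.9,-18.3,-9.3,-0.17,1],[17.9,-18.3,-9.3,-0.17,1],[17.9,-18.3,-9.3,-0.17,1],[17.9,-18.3,-9.3,-0.17,1],[17.9,-18.3,-9.3,-0.17,1],[17.9,-18.3,-9.3,-0.17,1],[17.9,-18.3,-9.3,-0.17,1],[17.9,-18.3,-9.3,-0.17,1]]]}}

```text
t: 13.6
eef_pos: [0.431, -0.3396, 0.0989]
tool_rot: [3.141, 0.002, 3.011]
ft_force: [1.2, 0.1, -0.6]
grip_width: 0.0183
finger_force: 60.1
```

Run:
```python
from h import *
to(430,-340.5,12,172.3)
p,d,W=cloud('wrist'); cv2.imwrite('pics/w5.png',p[:,:,::-1])
for r in optics.recognise('wrist','long_tray')[:2]: print(r['score'],r['location'])
```

```text
t 13.6 now [ 431.  -339.6   98.9] yaw 172.5 | row [ 9.10e-02 -1.08e-01  8.69e+00  4.00e-03] joints [ 0.91  0.71 -0.45  1.91  0.49  0.63  1.59]
0.85 [0.391, -0.3328, 0.0026]
```

View pics/w5.png

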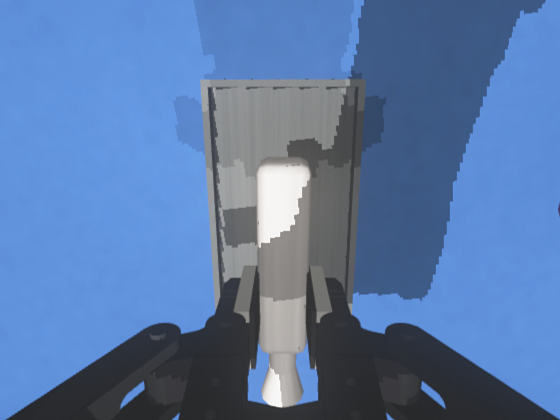

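{"fn": "play_rows", "kwargs": {"motion": [[[0.1,0,3,0,1],[0.1,0,6,0,1],[0.1,0,8,0,1],[0.1,0,8.7,0,1],[0.1,0,8.7,0,1],[0.1,0,8.7,0,1],[0.1,0,8.7,0,1],[0.1,0,8.7,0,4.5],[0.1,0,8.7,0,4.5],[0.1,0,8.7,0,4.5],[0.1,0,5,0,4.5],[0.1,0,0,0,5]]]}}

```text
t: 14.9
eef_pos: [0.4264, -0.3396, 0.0978]
tool_rot: [3.139, -0.005, 3.009]
ft_force: [0.6, -1.2, 0.1]
grip_width: 0.0497
finger_force: 0.0
```

Run:
```python
from h import *
to(451,-145.5,110,180)
p,d,W=cloud('wrist'); cv2.imwrite('pics/w6.png',p[:,:,::-1])
for r in optics.recognise('wrist','bevel_mid')[:2]: print(r['score'],r['location'])
```

```text
t 14.9 now [ 426.4 -339.6   97.8] yaw 172.4 | row [ 0.126 19.561 -1.223 -0.132] joints [ 0.91  0.71 -0.45  1.92  0.5   0.64  1.58]
0.92 [0.4183, -0.3364, 0.0236]
```

View pics/w6.png

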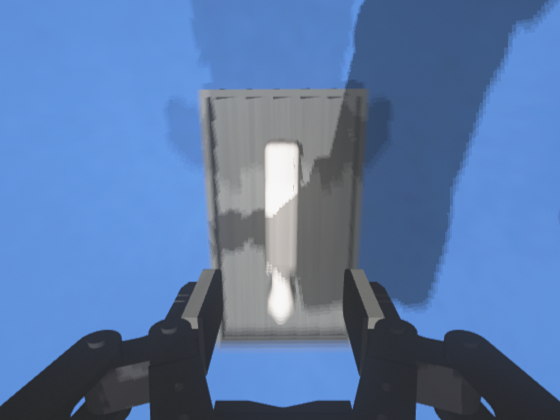

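{"fn": "play_rows", "kwargs": {"motion": [[[0.1,19.6,-1.2,-0.13,8.5],[0.1,19.6,-1.2,-0.13,8.5],[0.1,19.6,-1.2,-0.13,8.5],[0.1,19.6,-1.2,-0.13,8.5],[0.1,19.6,-1.2,-0.13,8.5],[0.1,19.6,-1.2,-0.13,8.5],[0.1,19.6,-1.2,-0.13,8.5],[0.1,19.6,-1.2,-0.13,8.5]]]}}

```text
t: 15.8
eef_pos: [0.4525, -0.148, 0.1105]
tool_rot: [-3.141, -0.001, 3.136]
ft_force: [-0.1, 0.4, 0.2]
grip_width: 0.0848
finger_force: 0.0
```

```bash
cat >> h.py <<'E'
def ins():
    p,d,W=cloud('wrist'); hsv=cv2.cvtColor(p,cv2.COLOR_RGB2HSV)
    m=(hsv[...,0]>126)&(W[...,2]>.034)&(W[...,2]<.05); m[300:]=0
    n,L,s,c=cv2.connectedComponentsWithStats(m.astype(np.uint8))
    for i in range(1,n):
        if s[i,4]>150: Q=W[L==i]; print(s[i],cv2.minEnclosingCircle((Q[:,:2]*1000).astype(np.float32)),Q.mean(0))
    return p
E
python3 - <<'E'
from h import *
p=ins(); cv2.imwrite('pics/w7.png',p[:,:,::-1])
to(451,-145.5,10,180)
E
```

```text
[495 196  47  41 872] ((447.188232421875, -8.463351249694824), 12.938729286193848) [ 0.44634288 -0.01098929  0.03829174]
[267 204  41  41 705] ((451.950927734375, -146.47032165527344), 12.589213371276855) [ 0.45038967 -0.14668078  0.03862382]
t 15.8 now [ 452.6 -147.9  110.5] yaw 179.7 | row [ 1.6000e-01  2.4100e-01  1.0055e+01 -6.0000e-03] joints [ 0.56  0.62 -0.45  2.1   0.51  0.54  1.3 ]
```

View pics/w7.png

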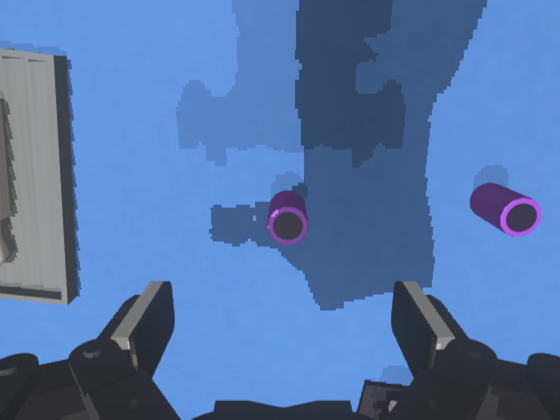

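{"fn": "play_rows", "kwargs": {"motion": [[[0,0.1,4,0,8.5],[0,0.1,8,0,8.5],[0,0.1,10,0,8.5],[0,0.1,10,0,8.5],[0,0.1,10,0,8.5],[0,0.1,10,0,1.8],[0,0.1,10,0,1.8],[0,0.1,10,0,1.8],[0,0.1,10,0,1.8],[0,0.1,10,0,1.8],[0,0.1,10,0,1.8],[0,0.1,10,0,1.8]]]}}

```text
t: 17.05
eef_pos: [0.4534, -0.1455, 0.0116]
tool_rot: [-3.141, 0.001, 3.139]
ft_force: [-1.5, 0.5, 7.1]
grip_width: 0.0234
finger_force: 58.5
```

Run:
```python
from h import *
to(475,321,110,180)
```

```text
t 17.1 now [ 453.4 -145.5   11.6] yaw 179.8 | row [-2.0260e+00  4.6658e+01 -9.8390e+00 -3.0000e-03] joints [ 0.42  0.79 -0.25  2.14  0.68  0.29  1.15]
```

{"fn": "play_rows", "kwargs": {"motion": [[[0,0,-4,0,1.8],[0,0,-9,0,1.8],[-2,46.7,-9.8,0,1.8],[-2,46.7,-9.8,0,1.8],[-2,46.7,-9.8,0,1.8],[-2,46.7,-9.8,0,1.8],[-2,46.7,-9.8,0,1.8],[-2,46.7,-9.8,0,1.8],[-2,46.7,-9.8,0,1.8],[-2,46.7,-9.8,0,1.8],[-2,46.7,-9.8,0,1.8],[-2,46.7,-9.8,0,1.8]]]}}

```text
t: 18.25
eef_pos: [0.4732, 0.3291, 0.1096]
tool_rot: [3.135, 0.001, -3.138]
ft_force: [0.0, 0.1, -0.1]
grip_width: 0.0235
finger_force: 59.0
```

{"fn": "play_rows", "kwargs": {"motion": [[[0,0,0,0,1.8],[0,0,0,0,1.8],[0,0,0,0,1.8]]]}}

```text
t: 18.55
eef_pos: [0.4746, 0.319, 0.1085]
tool_rot: [-3.139, -0.001, 3.136]
ft_force: [-0.0, -0.3, -1.3]
grip_width: 0.0236
finger_force: 59.0
```

Run:
```python
from h import *
to(475,321,16.3,180)
p,d,W=cloud('wrist'); cv2.imwrite('pics/w8.png',p[:,:,::-1])
for r in optics.recognise('wrist','square_tray')[:2]: print(r['score'],r['location'])
```

```text
t 18.6 now [474.6 319.  108.5] yaw 179.7 | row [-4.100e-02  2.050e-01  9.222e+00 -5.000e-03] joints [-0.39  0.71 -0.4   1.84  0.42  0.68  0.54]
0.58 [0.4409, 0.3187, 0.0064]
```

View pics/w8.png

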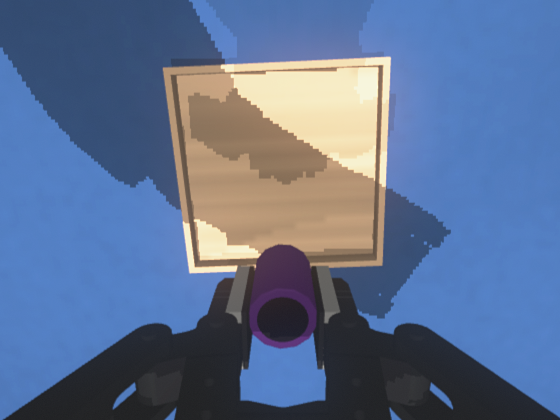

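{"fn": "play_rows", "kwargs": {"motion": [[[0,0,3,0,1.8],[0,0,6,0,1.8],[0,0,8.5,0,1.8],[0,0,9.2,0,1.8],[0,0,9.2,0,1.8],[0,0,9.2,0,1.8],[0,0,9.2,0,1.8]]]}}

```text
t: 19.35
eef_pos: [0.4749, 0.3215, 0.0175]
tool_rot: [3.141, 0.001, 3.138]
ft_force: [-0.3, -0.2, -0.4]
grip_width: 0.0233
finger_force: 59.1
```

{"fn": "play_rows", "kwargs": {"motion": [[[0,0,0.05,0,2.8],[0,0,0.05,0,3.5],[0,0,0.05,0,4.5],[0,0,0.05,0,4.5],[0,0,0.05,0,4.5],[0,0,-4,0,4.5],[0,0,-8,0,5],[0,0,-9.3,0,8.5],[0,0,-9.3,0,8.5]]]}}

```text
t: 20.25
eef_pos: [0.4756, 0.3226, 0.1118]
tool_rot: [3.139, 0.004, 3.138]
ft_force: [-0.0, 0.2, -0.1]
grip_width: 0.0771
finger_force: 0.0
```

Run:
```python
from h import *
ins()
to(447.2,-8.5,110,180)
```

```text
[260 201  41  42 878] ((473.1882629394531, 319.8865661621094), 12.281763076782227) [0.47167269 0.31987876 0.04214893]
t 20.3 now [474.7 321.6 110.2] yaw 179.8 | row [ 2.6480e+00 -3.3021e+01  2.1000e-02 -3.0000e-03] joints [-0.39  0.71 -0.4   1.84  0.42  0.68  0.53]
```

{"fn": "play_rows", "kwargs": {"motion": [[[2.6,-33,0,0,8.5],[2.6,-33,0,0,8.5],[2.6,-33,0,0,8.5],[2.6,-33,0,0,8.5],[2.6,-33,0,0,8.5],[2.6,-33,0,0,8.5],[2.6,-33,0,0,8.5],[2.6,-33,0,0,8.5],[2.6,-33,0,0,8.5],[2.6,-33,0,0,8.5]]]}}

```text
t: 21.3
eef_pos: [0.4471, -0.007, 0.1091]
tool_rot: [3.14, -0.001, 3.141]
ft_force: [0.2, 0.3, 0.2]
grip_width: 0.0851
finger_force: 0.0
```

Run:
```python
from h import *
ins()
to(447.2,-8.5,10,180)
```

```text
[263 206  41  41 712] ((447.2997741699219, -8.33471965789795), 12.397961616516113) [ 0.44573794 -0.00810337  0.03858304]
t 21.4 now [447.3  -6.7 109.3] yaw 180.0 | row [ 6.000e-03 -1.830e-01  9.929e+00 -0.000e+00] joints [ 0.25  0.59 -0.43  2.17  0.52  0.48  0.99]
```

{"fn": "play_rows", "kwargs": {"motion": [[[0,-0.1,3,0,8.5],[0,-0.1,6.5,0,8.5],[0,-0.1,9.9,0,8.5],[0,-0.1,9.9,0,8.5],[0,-0.1,9.9,0,8.5],[0,-0.1,9.9,0,1.8],[0,-0.1,9.9,0,1.8],[0,-0.1,9.9,0,1.8],[0,-0.1,9.9,0,1.8],[0,-0.1,9.9,0,1.8],[0,-0.1,9.9,0,1.8],[0,-0.1,9.9,0,1.8]]]}}

```text
t: 22.55
eef_pos: [0.448, -0.0094, 0.0118]
tool_rot: [-3.142, 0.002, 3.139]
ft_force: [-0.7, -0.6, 8.7]
grip_width: 0.0231
finger_force: 58.4
```

Run:
```python
from h import *
to(421,321,110,180)
```

```text
t 22.6 now [448.   -9.4  11.8] yaw 179.8 | row [ 2.8030e+00  3.3028e+01 -9.8230e+00 -3.0000e-03] joints [ 0.12  0.77 -0.24  2.22  0.8   0.23  0.73]
```

{"fn": "play_rows", "kwargs": {"motion": [[[0,0,-4,0,1.8],[0,0,-9,0,1.8],[2.8,33,-9.8,0,1.8],[2.8,33,-9.8,0,1.8],[2.8,33,-9.8,0,1.8],[2.8,33,-9.8,0,1.8],[2.8,33,-9.8,0,1.8],[2.8,33,-9.8,0,1.8],[2.8,33,-9.8,0,1.8],[2.8,33,-9.8,0,1.8],[2.8,33,-9.8,0,1.8],[2.8,33,-9.8,0,1.8]]]}}

```text
t: 23.75
eef_pos: [0.4205, 0.3188, 0.1086]
tool_rot: [-3.14, -0.0, 3.137]
ft_force: [-0.2, -0.7, -0.4]
grip_width: 0.0233
finger_force: 59.0
```

Run:
```python
from h import *
to(421,321,16.8,180)
```

```text
t 23.8 now [420.5 318.8 108.6] yaw 179.7 | row [-5.100e-02  2.200e-01  9.179e+00 -4.000e-03] joints [-0.38  0.68 -0.49  1.96  0.52  0.63  0.36]
```

{"fn": "play_rows", "kwargs": {"motion": [[[0,0,3,0,1.8],[0,0,6,0,1.8],[0,0,8.5,0,1.8],[0,0,9.2,0,1.8],[0,0,9.2,0,1.8],[0,0,9.2,0,1.8],[0,0,9.2,0,1.8]]]}}

```text
t: 24.45
eef_pos: [0.421, 0.3203, 0.0174]
tool_rot: [3.141, 0.001, 3.137]
ft_force: [-0.6, -0.1, 0.8]
grip_width: 0.0235
finger_force: 59.1
```

{"fn": "play_rows", "kwargs": {"motion": [[[0,0,0.05,0,2.8],[0,0,0.05,0,3.5],[0,0,0.05,0,4.5],[0,0,0.05,0,4.5],[0,0,0.05,0,4.5],[0,0,-4,0,4.5],[0,0,-8,0,5],[0,0,-12,0,8.5],[0,0,-15,0,8.5],[0,0,-15,0,8.5],[0,0,-15,0,8.5],[0,0,-15,0,8.5]]]}}

```text
t: 25.65
eef_pos: [0.4198, 0.32, 0.1658]
tool_rot: [-3.14, -0.002, 3.139]
ft_force: [-0.8, -0.1, 0.4]
grip_width: 0.085
finger_force: 0.0
```

Run:
```python
from h import *
p,d,W=cloud('scene'); ins()
cv2.imwrite('pics/s9.png',cv2.resize(p[60:330,120:520],(800,540))[:,:,::-1])
p,d,W=cloud('top')
for n in ['bevel_mid','slug_a_mid','insert_a_mid','gauge','tape']:
    for r in optics.recognise('top',n)[:2]: print(n,round(r['score'],2),np.round(r['location'],3))
for (a,b,c,e) in [(242,176,304,222)]:
    Q=W[b:e,a:c].reshape(-1,3); Q=Q[Q[:,2]>.048]
    for s in (1,-1):
        R=Q[(Q[:,1]+.019)*s>0]; print(len(R),cv2.minAreaRect((R[:,:2]*1000).astype(np.float32)),R[:,2].max())
```

```text
[267 185  34  35 520] ((420.0958557128906, 318.8105773925781), 12.235848426818848) [0.41847587 0.31875659 0.04223025]
[269 251  32  34 506] ((473.2172546386719, 319.4216003417969), 12.628827095031738) [0.47086916 0.31951762 0.04165179]
bevel_mid 0.81 [ 0.426 -0.342  0.02 ]
bevel_mid 0.55 [0.463 0.303 0.003]
slug_a_mid 0.94 [0.655 0.021 0.056]
gauge 0.98 [0.788 0.05  0.01 ]
tape 0.62 [ 0.771 -0.188  0.022]
355 ((573.00927734375, 26.0887451171875), (36.89087677001953, 251.42431640625), 86.04698944091797) 1.4569701347259538
348 ((643.986083984375, -58.34183120727539), (32.4328498840332, 83.79647064208984), 81.26749420166016) 0.06609206152067992
```

View pics/s9.png

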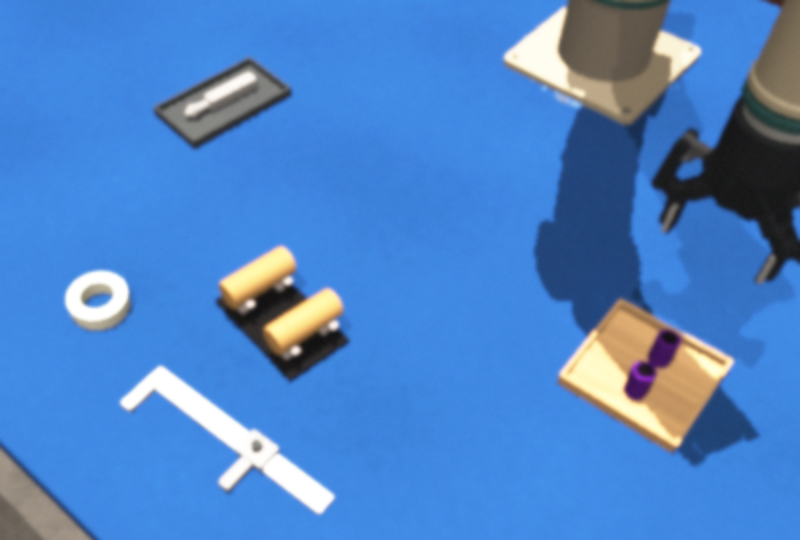

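The scene crop shows both slugs seated in the cradle at about (258,275) and (305,320). Both inserts stand in the square tray, the bevel tool lies in the middle of the long tray, and the gauge and tape are where they started. I'm handing it in.

```bash
python3 -c "
from rig import env
print(env.hand_in())"
```

```text
the job is handed in; nothing more can be done
None
```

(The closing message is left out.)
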